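# Show the three labels of a sample bottle to the label reader

## Task

Pick up the square white bottle with the orange cap and hold it upright over the round aiming mark, level with the label reader's window, so that its yellow label squarely faces the window; keep it still there for about a second, then turn it to show the green label and after that the blue label in the same way, a second each. Then stand the bottle upright in the middle of the red pad and let go; set it down rather than dropping it, and leave the blue-capped bottle where it stands.

Things in the scene. Friction and masses are not known exactly. Their poses are not given: they have to be found in the camera images.
- bottle_mid (a point): White square bottle, round orange cap, 0.13-0.25 kg, starts upright. Body 50 x 50 mm, 90 tall; neck 10 tall, 28 across; cap 36 across, 30 tall. Point: on its axis, 60 mm above the underside, level with the labels' middle, 55 mm below the cap's middle. z up; label on +x yellow, +y green, -x blue, -y bare; each folds onto the shoulder, seen from above.
- window (a point): Centre of the round dark window of the fixed label reader, a white box 100 mm wide, 170 tall; window 115 mm above the table. x points level into the reader, z up. The bottle's axis belongs 110 mm in front (-x), over the round black and white aiming mark, label middle at window height. The mark is on the 5 mm thick foot plate, 120 wide, ending 60 mm past the mark.
- pad_top (a point): Centre of the top face of the fixed round red pad on which the checked bottle is to stand: 100 mm across, its top 4 mm above the table.
- other_mid (a point): Another bottle of the same shape, size and labels, but with a blue cap; not to be moved. This point is on its axis, 60 mm above its underside.

How it is judged:
On the way, in this order (a step that is already met when the one before it is completed fails the run):
1. yellow label faces the window within 12 degrees for 0.5 s, bottle upright (12 degrees), still, its point within 20 mm (height 25 mm) of the place 110 mm before the window (x of bottle_mid in the frame of window between -0.13 and -0.09 m and y of bottle_mid in the frame of window between -0.02 and 0.02 m and z of bottle_mid in the frame of window between -0.025 and 0.025 m and angle between bottle_mid's own z axis and vertical below 0.21 rad and angle between the x axis of bottle_mid and the x axis of window, either way round below 0.22 rad and x of window in the frame of bottle_mid above 0.05 m and linear speed of bottle below 0.04 m/s and angular speed of bottle below 0.4 rad/s), for 0.5 s.
2. green label faces the window within 12 degrees for 0.5 s, bottle upright (12 degrees), still, its point within 20 mm (height 25 mm) of the place 110 mm before the window (x of bottle_mid in the frame of window between -0.13 and -0.09 m and y of bottle_mid in the frame of window between -0.02 and 0.02 m and z of bottle_mid in the frame of window between -0.025 and 0.025 m and angle between bottle_mid's own z axis and vertical below 0.21 rad and angle between the y axis of bottle_mid and the x axis of window, either way round below 0.22 rad and y of window in the frame of bottle_mid above 0.05 m and linear speed of bottle below 0.04 m/s and angular speed of bottle below 0.4 rad/s), for 0.5 s.
3. blue label faces the window within 12 degrees for 0.5 s, bottle upright (12 degrees), still, its point within 20 mm (height 25 mm) of the place 110 mm before the window (x of bottle_mid in the frame of window between -0.13 and -0.09 m and y of bottle_mid in the frame of window between -0.02 and 0.02 m and z of bottle_mid in the frame of window between -0.025 and 0.025 m and angle between bottle_mid's own z axis and vertical below 0.21 rad and angle between the x axis of bottle_mid and the x axis of window, either way round below 0.22 rad and x of window in the frame of bottle_mid below -0.05 m and linear speed of bottle below 0.04 m/s and angular speed of bottle below 0.4 rad/s), for 0.5 s.
At the end, for the whole second after the job is handed in: The orange-capped bottle stands upright (within 6 degrees) and still on the red pad, its axis within 30 mm of the pad's centre (horizontal distance between bottle_mid and pad_top below 0.03 m and z of bottle_mid in the frame of pad_top between 0.05 and 0.07 m and angle between bottle_mid's own z axis and vertical below 0.1 rad and linear speed of bottle below 0.02 m/s); the robot touches nothing.
It fails at once if the blue-capped bottle is moved by more than 20 mm (distance of other_mid from where it was at the start of the episode above 0.02 m).
It fails at once if the bottle is dropped (moves faster than 0.6 m/s while the fingers do not hold it) (linear speed of bottle above 0.6 m/s and contact force between bottle and the fingers below 0.1 N).
It also fails if it takes over 58 s, if anything falls off the work surface, if the arm or the gripper's body presses on something with over 40 N, if the wrist force passes 120 N, or if a joint passes its speed limit or range.

## Robot

A 6-joint arm with a two-finger parallel gripper is mounted at the origin on the work surface. World frame = base frame: x ahead of the robot, y to its left, z up, the work surface at z = 0. Lengths are in m, angles in rad, forces in N, time in s.
With the tool pointing down it reaches from about 0.35 to 0.8 m from the base axis. Payload 7.3 kg.
Tool frame: the origin (TCP) lies at the very end of the fingers, on their centre line; the grasp point (between the pads) lies 19 mm behind it; z points along the fingers, y is the line along which they close (so a half turn about z gives the same grasp; the last joint's range is limited). The gripper opens to 85 mm and grips with 20 to 120 N. Pads are 22 mm wide; open, the fingers measure 114 mm over their backs; the gripper's body (76 mm by 85 mm) begins 54 mm behind the grasp point. The pads swing forward as they close: fully open they stand 13 mm farther back than shut.
Start: joints at [1.148, 0.342, 1.524, -0, 1.275, -0.146], TCP at [0.143, 0.505, 0.231] pointing down, gripper open.
Joint ranges: [-2.53, 2.53], [-0.77, 2.02], [0.04, 2.7], [-1, 4.14], [0.28, 2.66], [-3.11, 3.11]. Speed limits (rad/s): [2.57, 2.57, 3.14, 3.14, 3.14, 3.14].

## Interface

Orientations are given as a 3x3 rotation matrix whose columns are the frame's x, y, z axes.
In Python, from workcell import read_state, capture, camera_model, hand_in gives the robot as it stands.
- The arm moves only by the tool jog_arm, never from a script. Its argument "series" is a list that holds one entry, the list of rows, each a list of 7 numbers: the turn, a rotation vector about the world's x, y, z in degrees, then the shift along the world's x, y, z in m, then the opening, from 0 (shut) to 1 (fully open). A call has 1 to 10 rows; each row shifts and turns the commanded pose from where the row before left it; what a row does not reach is not made up. A row lasts 1/10 s, in which the tool goes at most 50 mm and 8.59 degrees, less where a joint would pass 70% of its speed; a pose out of reach is approached as far as the arm can. A call is refused whole if a number of a shift passes 0.05 or a number of a turn 8.59, either way. A call with a gripper value outside its range is refused whole. The fingers move at their own pace and stop on an object; the grip force is fixed at half the most. Time passes only in rows, so rows that do not move let the fingers close. It gives the time, the measured TCP pose, the force, the opening and the grip force at its end, in the units of the state.
- read_state(): the state, without advancing time (a new reading comes with each control period).
- capture(name): name is "scene" or "side" or "wrist"; returns the picture (384x512x3 uint8, red, green, blue); there is no depth.
- camera_model(name): a dict with "fx", "fy", "cx", "cy" (pixels), "k1" (the pictures are not rectified: a ray, as slopes to the right and down, at radius r is drawn at 1 + k1 r^2 times it, then the intrinsics apply), "R" (3x3) and "t" (3): a world point X has camera coordinates R X + t. Camera axes: x right, y down, z forward; pixel columns grow to the right and rows downward; lengths in m; the calibration is good to about 2 mm. A picture is of the moment at which its call begins: read the wrist's pose just before it. camera_model takes no time and is no camera call; for the wrist camera it gives the pose at the moment of the call.
- hand_in(): hands the job in; it is judged then, once.
The state is a dict: "time": time; "q": joint angles; "joint_velocities": joint speeds; "joint_torque": joint torques, N m; "position": TCP position; "eef_rot": TCP orientation; "contact_force": force on the tool from outside, world axes, zero at the start; "wrist_torque": the same for the moment, N m; "opening": finger opening in m; "gripper_force": force on a finger pad.
Only numpy, scipy, OpenCV 4.12 (cv2) and the standard library are available. Lean on these libraries where they do the work, as an engineer would, in place of code of your own. Each camera call takes 0.05 s, during which the arm holds its last target. There are 200 camera calls.

## Working session

There is one attempt and no reset: what is moved stays moved. The work goes in short steps, Python scripts to look and compute and a tool call to move; the robot and the scene stay as the last step left them, time stands still between calls to the robot, and variables do not carry over. Pictures are saved under pics/ and viewed, at most 10 in all, crops included, and the job is handed in when it is done.

Besides the shell and the picture viewer there is one more tool, called after "Emit:" as a command line: name --argument value ..., lists and objects as JSON in quotes. jog_arm: Moves the arm, as the interface text tells. Its arguments: {"type":"object","properties":{"series":{"type":"array"}},"required":["series"]}

```bash
mkdir -p pics; ls
cat > h.py <<'E'
import numpy as np, cv2
from workcell import read_state, capture, camera_model, hand_in
def ray(m,u,v):
    d=np.array([(u-m["cx"])/m["fx"],(v-m["cy"])/m["fy"]]); s=d.copy()
    for _ in range(20): s=d/(1+m["k1"]*(s@s))
    R=np.array(m["R"]);t=np.array(m["t"])
    return -R.T@t, R.T@np.array([s[0],s[1],1.])
def onz(m,u,v,z):
    o,d=ray(m,u,v); return o+d*(z-o[2])/d[2]
def proj(m,X):
    c=np.array(m["R"])@np.array(X)+np.array(m["t"]); s=c[:2]/c[2]; s=s*(1+m["k1"]*(s@s))
    return np.array([m["fx"]*s[0]+m["cx"],m["fy"]*s[1]+m["cy"]])
def save(n,img): cv2.imwrite(f"pics/{n}.png",img[:,:,::-1])
def blobs(img,lo,hi,amin=15):
    h=cv2.cvtColor(img,cv2.COLOR_RGB2HSV); k=cv2.inRange(h,np.array(lo),np.array(hi))
    n,l,s,c=cv2.connectedComponentsWithStats(k)
    return [(c[i].round(1).tolist(),s[i].tolist()) for i in range(1,n) if s[i][4]>=amin]
E
python3 - <<'E'
from h import *
a=capture("scene");b=capture("side")
cv2.imwrite("pics/a_raw.png",a[:,:,::-1]);cv2.imwrite("pics/b_raw.png",b[:,:,::-1])
save("s1",cv2.resize(a,(800,600)));save("d1",cv2.resize(b,(800,600)))
for n in("scene","side"):
    m=camera_model(n);print(n,-np.array(m["R"]).T@np.array(m["t"]))
print(read_state())
E
```

```text
pics
scene [1.49130823 0.01248012 0.86256563]
side [ 0.33066145 -0.70102678  0.69430797]
{'time': 0.1, 'q': array([ 1.14798943e+00,  3.42658015e-01,  1.52492915e+00, -2.54193349e-05,
        1.27538619e+00, -1.45987545e-01]), 'joint_velocities': array([ 0.00030157,  0.00062222, -0.0039725 , -0.00010513,  0.00119724,
        0.00084947]), 'joint_torque': array([ 6.73598170e-04, -4.34452343e+01, -2.46490914e+01, -2.40900781e-04,
        4.65429577e-03, -7.94917923e-06]), 'position': array([0.14331261, 0.50468923, 0.2306902 ]), 'eef_rot': array([[-9.61931544e-01,  2.73289973e-01, -5.44354935e-04],
       [ 2.73290458e-01,  9.61930723e-01, -1.26909593e-03],
       [ 1.76800544e-04, -1.36955042e-03, -9.99999047e-01]]), 'contact_force': array([ 0.53392798, -1.21638504, -0.13787241]), 'wrist_torque': array([-0.00907534,  0.02874638, -0.02683901]), 'gripper_force': 0.0, 'opening': 0.08545692277374706}
```

View pics/s1.png

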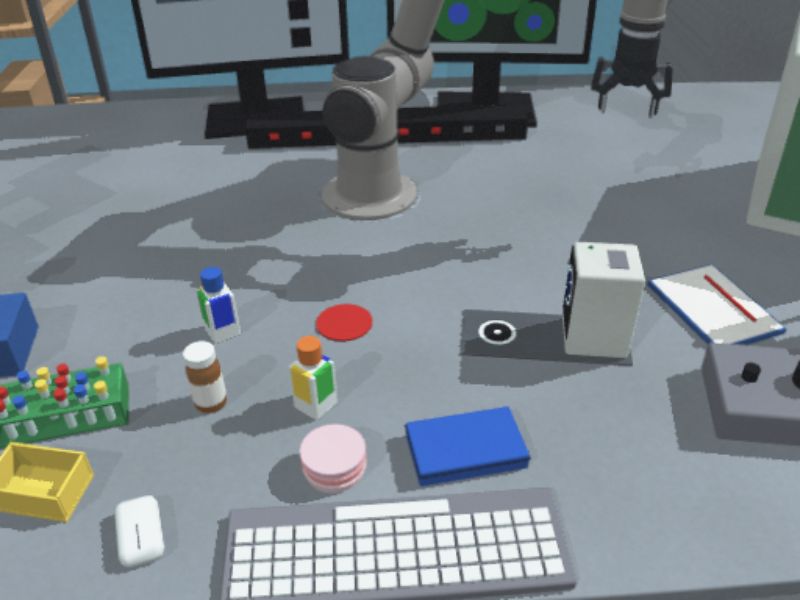

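View pics/d1.png

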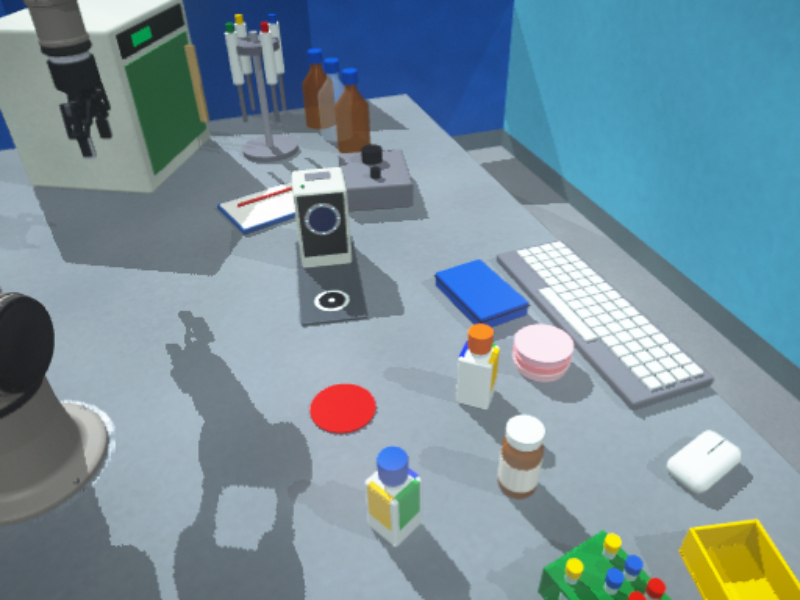

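Scene: the orange-capped bottle has its cap at about (309,350) and shows yellow and green. The pad is at (344,322), the mark at (497,332), the blue-capped bottle at (212,280). Side: orange cap (480,340), window (323,219), mark (331,300), pad (343,408). (All pixels are in the 800x600 pictures.)

Run:
```python
from h import *
I={n:cv2.imread(f"pics/{f}_raw.png")[:,:,::-1].copy() for n,f in(("scene","a"),("side","b"))}
M={n:camera_model(n) for n in I}
def near(bl,p): return min(bl,key=lambda b:np.hypot(b[0][0]-p[0],b[0][1]-p[1]))
k=.64
# pad
for n,p in(("scene",(344,322)),("side",(343,408))):
    c=near(blobs(I[n],(0,150,100),(5,255,255),200),(p[0]*k,p[1]*k)); print(n,"pad",c,onz(M[n],*c[0],.004))
cap={}
for n,p in(("scene",(309,350)),("side",(480,340))):
    c=near(blobs(I[n],(6,180,120),(17,255,255),40),(p[0]*k,p[1]*k)); cap[n]=c; print(n,"cap",c,onz(M[n],*c[0],.117))
for n,p in(("scene",(212,280)),("side",(392,465))):
    c=near(blobs(I[n],(105,150,80),(125,255,255),60),(p[0]*k,p[1]*k)); print(n,"bcap",c,onz(M[n],*c[0],.117))
# mark: bright ring blob
for n,p in(("scene",(497,332)),("side",(331,300))):
    c=near(blobs(I[n],(0,0,170),(180,60,255),20),(p[0]*k,p[1]*k)); x,y,w,h,_=c[1]; print(n,"mark",c,onz(M[n],x+(w-1)/2,y+(h-1)/2,.005))
# window (side): dark circle centre guess, at z=.115
print("win",onz(M["side"],322.5*k,219*k,.115))
# foot plate corners in side & scene
for n,ps in(("side",[(302,325),(368,317)]),("scene",[(464,310),(461,356),(630,362)])):
    for p in ps: print(n,"plate",onz(M[n],p[0]*k,p[1]*k,.005))
# bottle bottom edges
for n,ps in(("scene",[(295,401),(316,416),(336,399)]),("side",[(458,401),(488,407)])):
    for p in ps: print(n,"base",onz(M[n],p[0]*k,p[1]*k,0))
m=M["side"];crop=I["side"][110:220,170:330];save("c",cv2.resize(crop,None,fx=5,fy=5,interpolation=cv2.INTER_CUBIC))
```

```text
scene pad ([220.0, 206.0], [203, 195, 35, 23, 640]) [ 0.45233679 -0.04899874  0.004     ]
side pad ([218.9, 260.9], [199, 246, 41, 31, 998]) [ 0.4465765  -0.05311152  0.004     ]Traceback (most recent call last):
  File "<stdin>", line 11, in <module>
  File "<stdin>", line 4, in near
ValueError: min() iterable argument is empty
```

```bash
cat > m.py <<'E'
from h import *
I={n:cv2.imread(f"pics/{f}_raw.png")[:,:,::-1].copy() for n,f in(("scene","a"),("side","b"))}
M={n:camera_model(n) for n in I}
def near(bl,p): return min(bl,key=lambda b:np.hypot(b[0][0]-p[0],b[0][1]-p[1])) if bl else None
k=.64
def tri(a,b):
    o1,d1=ray(M["scene"],*a);o2,d2=ray(M["side"],*b)
    s=np.linalg.lstsq(np.c_[d1,-d2],o2-o1,rcond=None)[0]; p,q=o1+s[0]*d1,o2+s[1]*d2
    return (p+q)/2,np.linalg.norm(p-q)
def pair(nm,lo,hi,ps,a,z):
    C=[]
    for n,p in zip(("scene","side"),ps):
        c=near(blobs(I[n],lo,hi,a),(p[0]*k,p[1]*k))
        print(n,nm,c, c and onz(M[n],c[1][0]+(c[1][2]-1)/2,c[1][1]+(c[1][3]-1)/2,z).round(4)); C.append(c[0])
    print("  tri",tri(*C))
pair("cap",(4,170,100),(16,255,255),((309,350),(480,340)),40,.117)
pair("bcap",(100,150,80),(125,255,255),((212,280),(392,465)),40,.117)
pair("mark",(0,0,170),(180,60,255),((497,332),(331,300)),20,.005)
print("win",onz(M["side"],322.5*k,219*k,.115))
for n,ps in(("side",[(302,325),(368,317)]),("scene",[(464,310),(461,356),(630,362)])):
    for p in ps: print(n,"plate",onz(M[n],p[0]*k,p[1]*k,.005).round(4))
for n,ps in(("scene",[(295,401),(316,416),(336,399)]),("side",[(458,401),(488,407)])):
    for p in ps: print(n,"base",onz(M[n],p[0]*k,p[1]*k,0).round(4))
save("c",cv2.resize(I["side"][100:220,180:335],None,fx=5,fy=5,interpolation=cv2.INTER_CUBIC))
E
python3 m.py
```

```text
scene cap ([197.7, 223.7], [191, 216, 14, 18, 202]) [ 0.6523 -0.0919  0.117 ]
side cap ([306.9, 216.3], [300, 207, 16, 20, 250]) [ 0.6476 -0.0951  0.117 ]
  tri (array([ 0.64763752, -0.09194199,  0.11516624]), np.float64(0.0002468720923236283))
scene bcap ([135.4, 178.3], [128, 171, 15, 16, 189]) [ 0.4628 -0.2636  0.117 ]
side bcap ([250.7, 293.1], [241, 286, 20, 15, 236]) [ 0.4618 -0.255   0.117 ]
  tri (array([ 0.46258223, -0.26022293,  0.11962142]), np.float64(0.005305417645467584))
scene mark ([317.0, 211.5], [306, 205, 24, 15, 105]) [0.4962 0.2149 0.005 ]
side mark ([210.8, 192.7], [201, 186, 22, 13, 95]) [0.4944 0.216  0.005 ]
  tri (array([0.49211815, 0.21443106, 0.00377652]), np.float64(0.0008352920147547312))
win [0.5146493  0.32317233 0.115     ]
side plate [0.4295 0.1616 0.005 ]
side plate [0.5456 0.1436 0.005 ]
scene plate [0.4342 0.1662 0.005 ]
scene plate [0.5554 0.1473 0.005 ]
scene plate [0.5889 0.4247 0.005 ]
scene base [ 0.6384 -0.1245  0.    ]
scene base [ 0.6727 -0.0901  0.    ]
scene base [ 0.6378 -0.0597  0.    ]
side base [ 0.6181 -0.0953  0.    ]
side base [ 0.6558 -0.1219  0.    ]
```

View pics/c.png

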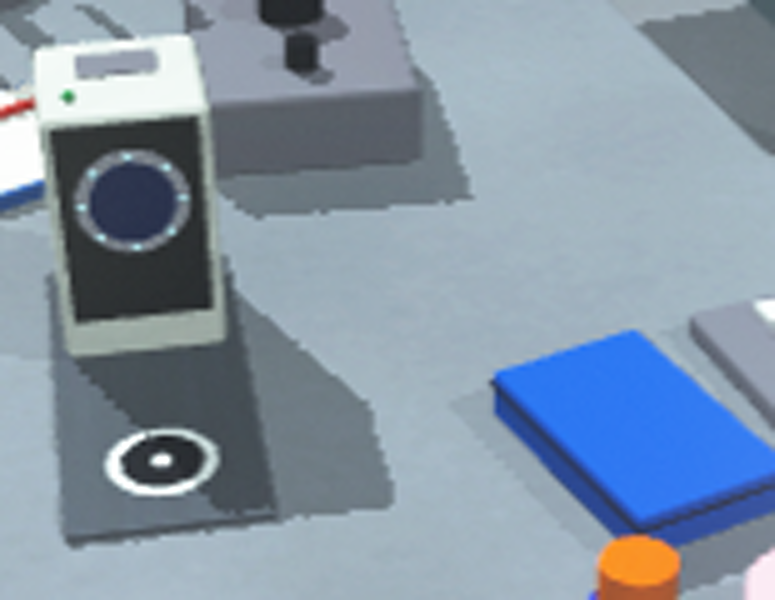

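The crop shows the window centre at (133,200) and the mark's centre at (161,461). The window direction is about 81° and the mark is at about (0.4955, 0.2155). The bottle is near (0.646, -0.093) with a yaw of about -40°. I'll move above it and look with the wrist camera.

Emit:
jog_arm --series '[[[0, 0, -4.1, 0.025, -0.03, 0.002, 1], [0, 0, -4.1, 0.025, -0.03, 0.002, 1], [0, 0, -4.1, 0.025, -0.03, 0.002, 1], [0, 0, -4.1, 0.025, -0.03, 0.002, 1], [0, 0, -4.1, 0.025, -0.03, 0.002, 1], [0, 0, -4.1, 0.025, -0.03, 0.002, 1], [0, 0, -4.1, 0.025, -0.03, 0.002, 1], [0, 0, -4.1, 0.025, -0.03, 0.002, 1], [0, 0, -4.1, 0.025, -0.03, 0.002, 1], [0, 0, -4.1, 0.025, -0.03, 0.002, 1]]]'

```text
time: 1.1
position: [0.3941, 0.2036, 0.2512]
eef_rot: [[-0.544, 0.839, -0.0], [0.839, 0.544, -0.0], [0.0, -0.0, -1.0]]
contact_force: [0.6, 0.5, -0.2]
opening: 0.0857
gripper_force: 0.0
```

Emit:
jog_arm --series '[[[0, 0, -4.1, 0.025, -0.03, 0.002, 1], [0, 0, -4.1, 0.025, -0.03, 0.002, 1], [0, 0, -4.1, 0.025, -0.03, 0.002, 1], [0, 0, -4.1, 0.025, -0.03, 0.002, 1], [0, 0, -4.1, 0.025, -0.03, 0.002, 1], [0, 0, -4.1, 0.025, -0.03, 0.002, 1], [0, 0, -4.1, 0.025, -0.03, 0.002, 1], [0, 0, -4.1, 0.025, -0.03, 0.002, 1], [0, 0, -4.1, 0.025, -0.03, 0.002, 1], [0, 0, -4.1, 0.025, -0.03, 0.002, 1]]]'

```text
time: 2.1
position: [0.6441, -0.0962, 0.2708]
eef_rot: [[0.14, 0.99, -0.001], [0.99, -0.14, 0.0], [0.0, -0.001, -1.0]]
contact_force: [0.2, 0.9, -0.3]
opening: 0.0852
gripper_force: 0.0
```

Run:
```python
from h import *
m=camera_model("wrist");a=capture("wrist");cv2.imwrite("pics/w_raw.png",a[:,:,::-1]);import pickle;pickle.dump(m,open("w.pkl","wb"))
save("w1",cv2.resize(a,(800,600)))
s=read_state();print(s["time"],s["position"],s["q"],s["eef_rot"].round(3)); print(-np.array(m["R"]).T@np.array(m["t"]))
```

```text
2.15 [ 0.64658021 -0.1014767   0.26969026] [-0.27159514  0.5698091   1.05236505 -0.00223565  1.51842715 -0.12378564] [[ 0.147  0.989  0.   ]
 [ 0.989 -0.147 -0.002]
 [-0.002  0.001 -1.   ]]
[ 0.65448211 -0.02431452  0.41471113]
```

View pics/w1.png

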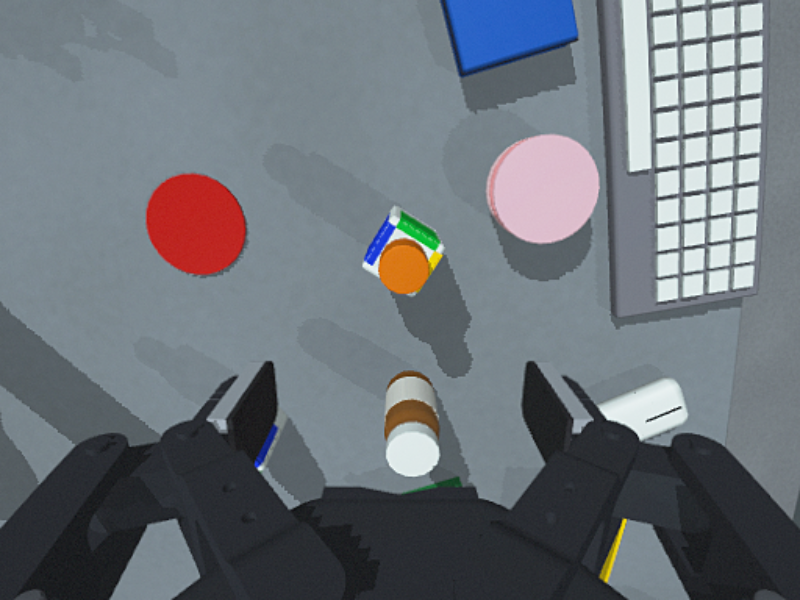

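The wrist view shows the orange cap at (403,266), the green fold at (418,230), the blue fold at (380,243) and the red pad at (196,224).

Run:
```python
from h import *
import pickle
m=pickle.load(open("w.pkl","rb"));a=cv2.imread("pics/w_raw.png")[:,:,::-1].copy();k=.64
H=cv2.cvtColor(a,cv2.COLOR_RGB2HSV)
def mask(lo,hi,box):
    x0,y0,x1,y1=[int(v*k) for v in box]; z=np.zeros(H.shape[:2],np.uint8); z[y0:y1,x0:x1]=cv2.inRange(H,np.array(lo),np.array(hi))[y0:y1,x0:x1]; return z
def pts(z): 
    ys,xs=np.nonzero(z); return np.c_[xs,ys]
for nm,lo,hi in(("green",(50,120,60),(85,255,255)),("blue",(105,120,80),(130,255,255))):
    p=pts(mask(lo,hi,(355,200,455,300))); W=np.array([onz(m,u,v,.09)[:2] for u,v in p])
    c=W.mean(0); u,s,vt=np.linalg.svd(W-c,full_matrices=False); print(nm,len(p),c,np.degrees(np.arctan2(vt[0][1],vt[0][0])),s)
p=pts(mask((4,170,100),(16,255,255),(355,200,455,310))); c=(p.max(0)+p.min(0))/2;print("cap",c,p.max(0)-p.min(0),onz(m,*p.mean(0),.13))
for q in[(395,208),(443,243),(363,264)]: print("corner",onz(m,q[0]*k,q[1]*k,.09))
p=pts(mask((0,150,100),(4,255,255),(130,150,260,290)));print("pad",onz(m,*p.mean(0),.004))
```

```text
green 301 [ 0.66213999 -0.07418896] -42.87358159265353 [0.17912139 0.0612841 ]
blue 239 [ 0.63074758 -0.07811413] -127.58793970095465 [0.16169511 0.04431979]
cap [257.5 170. ] [31 34] [ 0.64768275 -0.09085746  0.13      ]
corner [ 0.64717285 -0.05438576  0.09      ]
corner [ 0.6803047  -0.08627834  0.09      ]
corner [ 0.61591134 -0.09403706  0.09      ]
pad [ 0.44869017 -0.04859265  0.004     ]
```

Emit:
jog_arm --series '[[[0, 0, 0, 0.005, 0.005, 0, 1], [0, 0, 0, 0, 0, 0, 1], [0, 0, 0, 0, 0, -0.03, 1], [0, 0, 0, 0, 0, -0.03, 1], [0, 0, 0, 0, 0, -0.03, 1], [0, 0, 0, 0, 0, 0, 1]]]'

```text
time: 2.75
position: [0.6456, -0.0881, 0.1771]
eef_rot: [[0.135, 0.991, -0.009], [0.991, -0.135, 0.002], [0.001, -0.009, -1.0]]
contact_force: [-0.6, 1.1, 0.1]
opening: 0.0854
gripper_force: 0.0
```

Emit:
jog_arm --series '[[[0, 0, 0, 0, 0, -0.02, 1], [0, 0, 0, 0, 0, -0.02, 1], [0, 0, 0, 0, 0, -0.02, 1], [0, 0, 0, 0, 0, -0.02, 1], [0, 0, 0, 0, 0, 0, 1], [0, 0, 0, 0, 0, 0, 1]]]'

```text
time: 3.35
position: [0.6491, -0.0896, 0.1031]
eef_rot: [[0.136, 0.991, 0.002], [0.991, -0.136, -0.0], [-0.0, 0.002, -1.0]]
contact_force: [0.0, 0.1, 0.4]
opening: 0.0852
gripper_force: 0.0
```

Run:
```python
from h import *
m=camera_model("wrist");a=capture("wrist");save("w2",cv2.resize(a,(800,600)))
s=read_state();print(s["time"],s["position"],s["eef_rot"].round(3))
b=[x for x in blobs(a,(4,170,100),(16,255,255),200)];print([(x,onz(m,x[1][0]+x[1][2]/2-.5,x[1][1]+x[1][3]/2-.5,.13).round(4)) for x in b])
```

```text
3.4 [ 0.64943747 -0.08978966  0.10358144] [[ 0.136  0.991  0.003]
 [ 0.991 -0.136 -0.001]
 [-0.     0.003 -1.   ]]
[(([252.7, 255.6], [218, 213, 70, 83, 4579]), array([ 0.6482, -0.0862,  0.13  ]))]
```

View pics/w2.png

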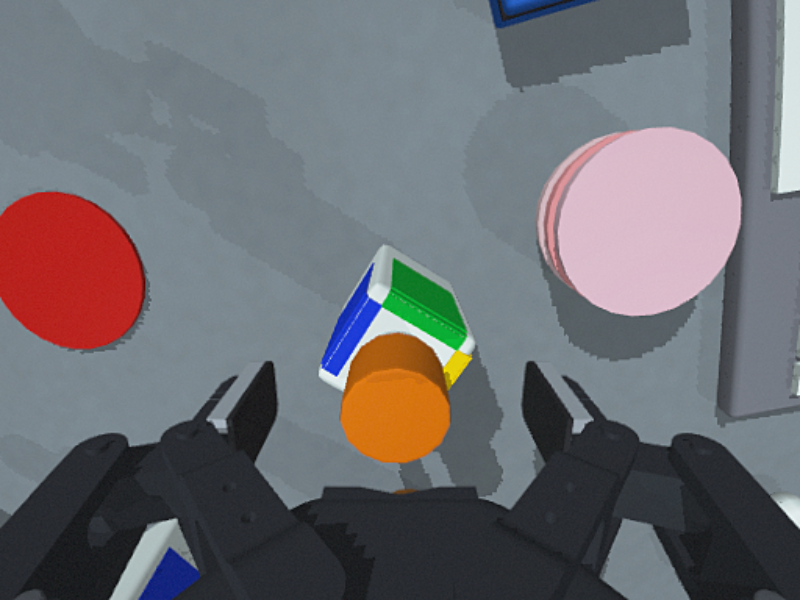

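The open fingers straddle the cap, whose top is centred near (396,415), with the shoulder corner at (378,302). I'll close now and work out the yaw from this view.

Run:
```python
from h import *
m=camera_model("wrist");k=.64
print("captop",onz(m,396*k,415*k,.13))
def d(a,b):
    v=onz(m,b[0]*k,b[1]*k,.09)-onz(m,a[0]*k,a[1]*k,.09); return np.degrees(np.arctan2(v[1],v[0])),np.hypot(*v[:2])
print("green",d((385,304),(468,349)),"blue",d((325,375),(370,306)))
```

```text
captop [ 0.64806945 -0.09330956  0.13      ]
green (np.float64(-37.831837739501786), np.float64(0.0388125517318938)) blue (np.float64(49.53330191037421), np.float64(0.03587678099692402))
```

Emit:
jog_arm --series '[[[0, 0, 0, 0, 0, -0.003, 0], [0, 0, 0, 0, 0, 0, 0], [0, 0, 0, 0, 0, 0, 0], [0, 0, 0, 0, 0, 0, 0], [0, 0, 0, 0, 0, 0, 0], [0, 0, 0, 0, 0, 0, 0], [0, 0, 0, 0, 0, 0, 0], [0, 0, 0, 0, 0, 0, 0]]]'

```text
time: 4.2
position: [0.6486, -0.0901, 0.099]
eef_rot: [[0.137, 0.991, 0.001], [0.991, -0.137, -0.0], [-0.0, 0.001, -1.0]]
contact_force: [-1.4, -0.2, 6.0]
opening: 0.0347
gripper_force: 59.6
```

Emit:
jog_arm --series '[[[0, 0, 0, 0, 0, 0.005, 0], [0, 0, 0, 0, 0, 0.01, 0], [0, 0, 0, 0, 0, 0.01, 0], [0, 0, 0, 0, 0, 0.01, 0], [0, 0, 0, 0, 0, 0.01, 0], [0, 0, 0, 0, 0, 0.01, 0], [0, 0, 3, -0.004, 0.008, 0, 0], [0, 0, 4, -0.006, 0.012, 0, 0], [0, 0, 5, -0.007, 0.014, 0, 0], [0, 0, 6, -0.008, 0.016, 0, 0]]]'

```text
time: 5.2
position: [0.6233, -0.0398, 0.1539]
eef_rot: [[-0.179, 0.984, 0.001], [0.984, 0.179, -0.0], [-0.0, 0.001, -1.0]]
contact_force: [-0.0, -0.1, -1.7]
opening: 0.0345
gripper_force: 60.0
```

Emit:
jog_arm --series '[[[0, 0, 6, -0.008, 0.016, 0, 0], [0, 0, 6, -0.008, 0.016, 0, 0], [0, 0, 6, -0.008, 0.016, 0, 0], [0, 0, 6, -0.008, 0.016, 0, 0], [0, 0, 6, -0.008, 0.016, 0, 0], [0, 0, 6, -0.008, 0.016, 0, 0], [0, 0, 6, -0.008, 0.016, 0, 0], [0, 0, 6, -0.008, 0.016, 0, 0], [0, 0, 6, -0.008, 0.016, 0, 0], [0, 0, 6, -0.008, 0.016, 0, 0]]]'

```text
time: 6.2
position: [0.5433, 0.1207, 0.154]
eef_rot: [[-0.942, 0.336, 0.001], [0.336, 0.942, 0.0], [-0.001, 0.0, -1.0]]
contact_force: [0.1, 0.2, -2.3]
opening: 0.0347
gripper_force: 59.8
```

Emit:
jog_arm --series '[[[0, 0, 6, -0.008, 0.016, 0, 0], [0, 0, 6, -0.008, 0.016, 0, 0], [0, 0, 6, -0.008, 0.016, 0, 0], [0, 0, 6, -0.008, 0.016, 0, 0], [0, 0, 5, -0.006, 0.012, 0, 0], [0, 0, 4, -0.005, 0.01, 0, 0], [0, 0, 3, -0.003, 0.006, 0, 0], [0, 0, 0, 0, 0, 0, 0], [0, 0, 0, 0, 0, 0, 0]]]'

```text
time: 7.1
position: [0.4976, 0.212, 0.1538]
eef_rot: [[-0.961, -0.277, 0.001], [-0.277, 0.961, 0.0], [-0.001, -0.0, -1.0]]
contact_force: [0.7, -0.5, -1.4]
opening: 0.0346
gripper_force: 59.9
```

Run:
```python
from h import *
s=read_state();print(s["time"],s["position"],s["eef_rot"].round(3),s["q"].round(2),s["opening"],np.degrees(np.arctan2(*s["eef_rot"][[1,0],1])))
m=camera_model("wrist");a=capture("wrist");b=capture("side")
cv2.imwrite("pics/y_raw.png",a[:,:,::-1])
save("y1",np.hstack([cv2.resize(a,(400,300)),cv2.resize(b[60:230,130:300],(400,300))]))
```

```text
7.1 [0.49764861 0.21197374 0.15375811] [[-0.961 -0.277  0.001]
 [-0.277  0.961  0.   ]
 [-0.001 -0.    -1.   ]] [ 0.26  0.44  1.59 -0.    1.1  -1.59] 0.034560644674398344 106.07696379557066
```

View pics/y1.png

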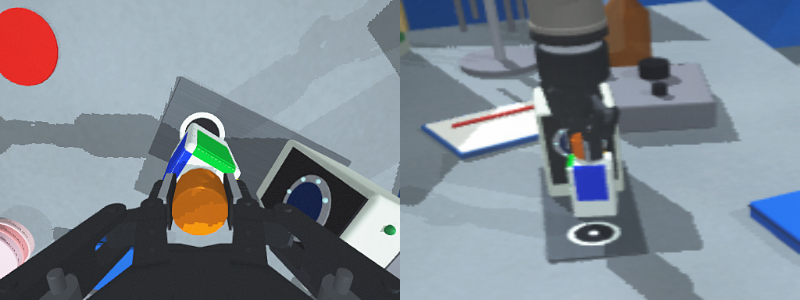

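The left half shows the plate corner at (178,77) with its long edge running to (352,162), and the green crease. The right half shows the bottle over the mark, blue towards the robot's side camera and so yellow towards the window. I'll check the angles.

Run:
```python
from h import *
m=camera_model("wrist");k=1.28;a=cv2.imread("pics/y_raw.png")[:,:,::-1].copy()
def d(p,q,z):
    P,Q=onz(m,p[0]*k,p[1]*k,z),onz(m,q[0]*k,q[1]*k,z);v=Q-P; return P.round(4),Q.round(4),np.degrees(np.arctan2(v[1],v[0])),np.hypot(*v[:2])
print(d((178,77),(352,162),.005),d((178,77),(137,188),.005))
# bottle: shoulder z = .055+.09
z=.145
H=cv2.cvtColor(a,cv2.COLOR_RGB2HSV)
g=cv2.inRange(H,np.array((50,120,60)),np.array((85,255,255)));g[:,330:]=0;g[:140]=0;g[240:]=0
c=max(cv2.findContours(g,cv2.RETR_EXTERNAL,cv2.CHAIN_APPROX_NONE)[0],key=cv2.contourArea)
print(cv2.boxPoints(cv2.minAreaRect(c)),cv2.approxPolyDP(c,4,True)[:,0].tolist())
save("z",cv2.resize(a[120:320,150:380],None,fx=3,fy=3,interpolation=cv2.INTER_CUBIC))
```

```text
(array([0.4295, 0.1627, 0.005 ]), array([0.4741, 0.4479, 0.005 ]), np.float64(81.12427044317594), np.float64(0.2886323584807317)) (array([0.4295, 0.1627, 0.005 ]), array([0.606 , 0.1421, 0.005 ]), np.float64(-6.685202928002502), np.float64(0.17765076864889523))
[[237.2941  192.17645]
 [253.17642 165.70587]
 [311.11758 200.47058]
 [295.23526 226.94116]] [[253, 166], [246, 197], [287, 221], [298, 221], [301, 213], [291, 190]]
```

View pics/z.png

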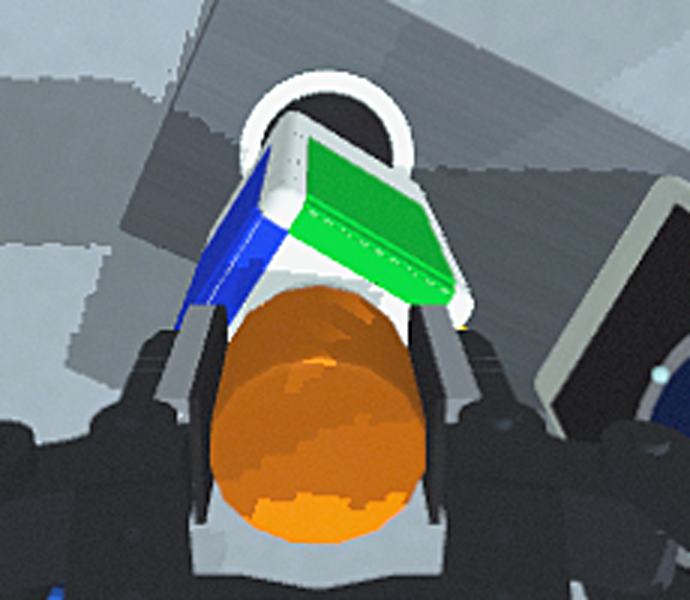

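Run:
```python
from h import *
m=camera_model("wrist")
f=lambda x,y:onz(m,150+x/3,120+y/3,.145)
for p,q in(((306,208),(455,292)),((208,298),(270,218))):
    v=f(*q)-f(*p);print(f(*p).round(4),f(*q).round(4),np.degrees(np.arctan2(v[1],v[0])),np.hypot(*v[:2]))
```

```text
[0.4748 0.2033 0.145 ] [0.4837 0.2374 0.145 ] 75.3518239572587 0.03528161673085344
[0.4989 0.1893 0.145 ] [0.4788 0.197  0.145 ] 158.9943834488166 0.021557109222779414
```

Emit:
jog_arm --series '[[[0, 0, 3.5, -0.001, 0.002, 0, 0], [0, 0, 3, -0.001, 0.0015, 0, 0], [0, 0, 0, 0, 0, 0, 0], [0, 0, 0, 0, 0, 0, 0], [0, 0, 0, 0, 0, 0, 0], [0, 0, 0, 0, 0, 0, 0], [0, 0, 0, 0, 0, 0, 0], [0, 0, 0, 0, 0, 0, 0], [0, 0, 0, 0, 0, 0, 0], [0, 0, 0, 0, 0, 0, 0]]]'

```text
time: 8.2
position: [0.4954, 0.2155, 0.1533]
eef_rot: [[-0.923, -0.385, -0.0], [-0.385, 0.923, 0.0], [-0.0, 0.0, -1.0]]
contact_force: [0.4, -0.1, -1.9]
opening: 0.0344
gripper_force: 59.9
```

Emit:
jog_arm --series '[[[0, 0, 0, 0, 0, 0, 0], [0, 0, 0, 0, 0, 0, 0], [0, 0, 0, 0, 0, 0, 0], [0, 0, 0, 0, 0, 0, 0], [0, 0, 0, 0, 0, 0, 0], [0, 0, 0, 0, 0, 0, 0]]]'

```text
time: 8.8
position: [0.4955, 0.2155, 0.1533]
eef_rot: [[-0.923, -0.385, 0.0], [-0.385, 0.923, 0.0], [-0.0, 0.0, -1.0]]
contact_force: [-0.5, -0.1, -2.3]
opening: 0.0346
gripper_force: 59.9
```

Emit:
jog_arm --series '[[[0, 0, -3, 0, 0, 0, 0], [0, 0, -6, 0, 0, 0, 0], [0, 0, -6, 0, 0, 0, 0], [0, 0, -6, 0, 0, 0, 0], [0, 0, -6, 0, 0, 0, 0], [0, 0, -6, 0, 0, 0, 0], [0, 0, -6, 0, 0, 0, 0], [0, 0, -6, 0, 0, 0, 0], [0, 0, -6, 0, 0, 0, 0], [0, 0, -6, 0, 0, 0, 0]]]'

```text
time: 9.8
position: [0.4955, 0.2155, 0.1533]
eef_rot: [[-0.823, 0.568, 0.0], [0.568, 0.823, 0.0], [-0.0, 0.0, -1.0]]
contact_force: [-0.1, -0.1, -2.2]
opening: 0.035
gripper_force: 59.9
```

Emit:
jog_arm --series '[[[0, 0, -6, 0, 0, 0, 0], [0, 0, -6, 0, 0, 0, 0], [0, 0, -6, 0, 0, 0, 0], [0, 0, -6, 0, 0, 0, 0], [0, 0, -6, 0, 0, 0, 0], [0, 0, -3, 0, 0, 0, 0], [0, 0, 0, 0, 0, 0, 0]]]'

```text
time: 10.5
position: [0.4955, 0.2155, 0.1533]
eef_rot: [[-0.385, 0.923, 0.0], [0.923, 0.385, 0.0], [-0.0, 0.0, -1.0]]
contact_force: [0.4, 0.0, -2.8]
opening: 0.0346
gripper_force: 59.9
```

Run:
```python
from h import *
s=read_state();print(s["time"],s["position"],s["q"].round(2),s["opening"],np.degrees(np.arctan2(*s["eef_rot"][[1,0],1])))
m=camera_model("wrist");a=capture("wrist");b=capture("side")
cv2.imwrite("pics/g_raw.png",a[:,:,::-1])
save("g1",np.hstack([cv2.resize(a[100:340,130:390],(400,370)),cv2.resize(b[60:230,130:300],(400,370))]))
```

```text
10.5 [0.49547258 0.21554509 0.15331953] [ 0.27  0.44  1.6   0.    1.1  -0.13] 0.03463093055070063 22.61696521503172
```

View pics/g1.png

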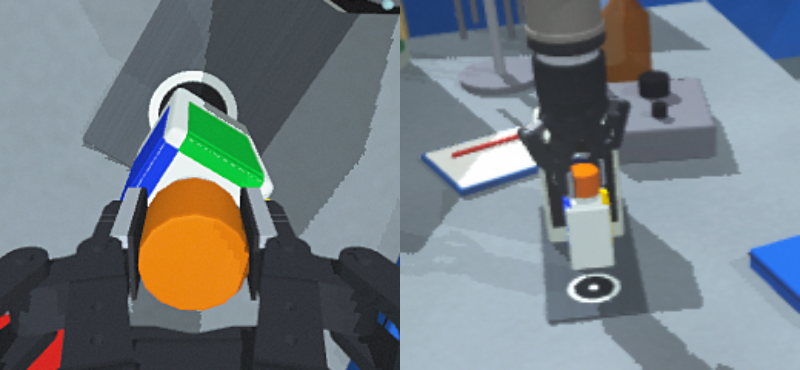

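The bottle hasn't slipped in the grip. Its bare side faces the side camera, so green faces the window. I'll hold, then turn to blue.

Emit:
jog_arm --series '[[[0, 0, 0, 0, 0, 0, 0], [0, 0, 0, 0, 0, 0, 0], [0, 0, 0, 0, 0, 0, 0], [0, 0, 0, 0, 0, 0, 0], [0, 0, 0, 0, 0, 0, 0], [0, 0, 0, 0, 0, 0, 0], [0, 0, 0, 0, 0, 0, 0], [0, 0, 0, 0, 0, 0, 0], [0, 0, 0, 0, 0, 0, 0], [0, 0, 0, 0, 0, 0, 0]]]'

```text
time: 11.6
position: [0.4955, 0.2155, 0.1533]
eef_rot: [[-0.385, 0.923, 0.0], [0.923, 0.385, 0.0], [-0.0, 0.0, -1.0]]
contact_force: [-0.5, -0.3, -2.6]
opening: 0.0347
gripper_force: 59.9
```

Emit:
jog_arm --series '[[[0, 0, 0, 0, 0, 0, 0], [0, 0, 0, 0, 0, 0, 0], [0, 0, -3, 0, 0, 0, 0], [0, 0, -6, 0, 0, 0, 0], [0, 0, -6, 0, 0, 0, 0], [0, 0, -6, 0, 0, 0, 0], [0, 0, -6, 0, 0, 0, 0], [0, 0, -6, 0, 0, 0, 0], [0, 0, -6, 0, 0, 0, 0], [0, 0, -6, 0, 0, 0, 0]]]'

```text
time: 12.6
position: [0.4954, 0.2155, 0.1533]
eef_rot: [[0.384, 0.923, 0.0], [0.923, -0.384, -0.0], [-0.0, 0.0, -1.0]]
contact_force: [-0.6, -0.3, -1.4]
opening: 0.0346
gripper_force: 59.9
```

Emit:
jog_arm --series '[[[0, 0, -6, 0, 0, 0, 0], [0, 0, -6, 0, 0, 0, 0], [0, 0, -6, 0, 0, 0, 0], [0, 0, -6, 0, 0, 0, 0], [0, 0, -6, 0, 0, 0, 0], [0, 0, -6, 0, 0, 0, 0], [0, 0, -6, 0, 0, 0, 0], [0, 0, -3, 0, 0, 0, 0], [0, 0, 0, 0, 0, 0, 0], [0, 0, 0, 0, 0, 0, 0]]]'

```text
time: 13.6
position: [0.4954, 0.2155, 0.1533]
eef_rot: [[0.922, 0.386, 0.0], [0.386, -0.922, -0.0], [-0.0, 0.0, -1.0]]
contact_force: [0.2, 0.8, -1.3]
opening: 0.0343
gripper_force: 59.9
```

Emit:
jog_arm --series '[[[0, 0, 0, 0, 0, 0, 0], [0, 0, 0, 0, 0, 0, 0], [0, 0, 0, 0, 0, 0, 0], [0, 0, 0, 0, 0, 0, 0], [0, 0, 0, 0, 0, 0, 0], [0, 0, 0, 0, 0, 0, 0], [0, 0, 0, 0, 0, 0, 0], [0, 0, 0, 0, 0, 0, 0], [0, 0, 0, 0, 0, 0, 0], [0, 0, 0, 0, 0, 0, 0]]]'

```text
time: 14.6
position: [0.4955, 0.2155, 0.1533]
eef_rot: [[0.923, 0.385, 0.0], [0.385, -0.923, -0.0], [0.0, 0.0, -1.0]]
contact_force: [0.3, 0.3, -1.9]
opening: 0.0346
gripper_force: 59.9
```

Emit:
jog_arm --series '[[[0, 0, 0, 0, 0, 0, 0], [0, 0, 0, 0, 0, 0, 0], [0, 0, 0, 0, 0, 0, 0]]]'

```text
time: 14.9
position: [0.4954, 0.2155, 0.1533]
eef_rot: [[0.923, 0.385, 0.0], [0.385, -0.923, -0.0], [-0.0, 0.0, -1.0]]
contact_force: [-0.7, -0.9, -2.3]
opening: 0.0347
gripper_force: 59.9
```

Emit:
jog_arm --series '[[[0, 0, 0, -0.001, -0.006, 0.003, 0], [0, 0, 0, -0.002, -0.012, 0.003, 0], [0, 0, 0, -0.003, -0.018, 0.004, 0], [0, 0, 0, -0.004, -0.02, 0, 0], [0, 0, 0, -0.004, -0.02, 0, 0], [0, 0, 0, -0.004, -0.02, 0, 0], [0, 0, 0, -0.004, -0.02, 0, 0], [0, 0, 0, -0.004, -0.02, 0, 0], [0, 0, 0, -0.004, -0.02, 0, 0], [0, 0, 0, -0.004, -0.02, 0, 0]]]'

```text
time: 15.9
position: [0.4609, 0.038, 0.1637]
eef_rot: [[0.923, 0.385, 0.001], [0.385, -0.923, -0.0], [0.0, 0.001, -1.0]]
contact_force: [-0.4, 0.5, -1.4]
opening: 0.0345
gripper_force: 60.0
```

Emit:
jog_arm --series '[[[0, 0, 0, -0.003, -0.02, 0, 0], [0, 0, 0, -0.003, -0.02, 0, 0], [0, 0, 0, -0.0025, -0.02, 0, 0], [0, 0, 0, -0.002, -0.016, 0, 0], [0, 0, 0, -0.001, -0.01, 0, 0], [0, 0, 0, -0.001, -0.004, 0, 0], [0, 0, 0, 0, 0, -0.01, 0], [0, 0, 0, 0, 0, -0.015, 0], [0, 0, 0, 0, 0, -0.015, 0], [0, 0, 0, 0, 0, 0, 0]]]'

```text
time: 16.9
position: [0.4474, -0.0494, 0.1212]
eef_rot: [[0.923, 0.386, -0.004], [0.386, -0.923, 0.001], [-0.004, -0.003, -1.0]]
contact_force: [0.1, -0.5, -2.5]
opening: 0.0345
gripper_force: 60.1
```

Run:
```python
from h import *
s=read_state();print(s["time"],s["position"],s["contact_force"])
b=capture("side")
save("p1",cv2.resize(b[200:330,140:290],(600,520)))
```

```text
16.9 [ 0.44739712 -0.04940359  0.12123546] [ 0.08987059 -0.4902052  -2.4827803 ]
```

View pics/p1.png

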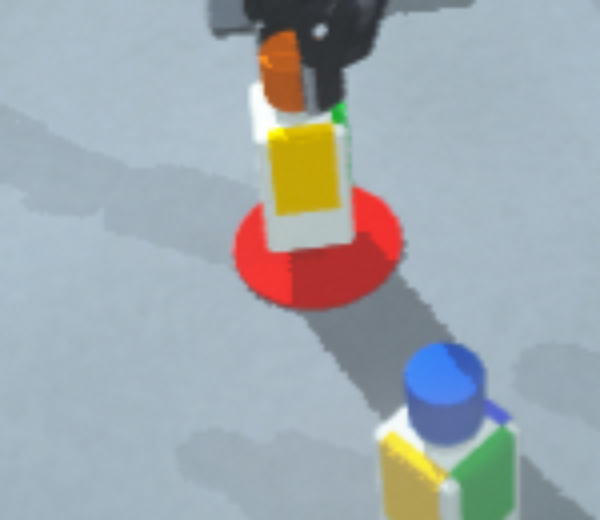

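The bottle hangs upright about 20 mm over the pad (pad centre at (318,247), bottle foot at (310,247)). I'll lower it slowly.

Emit:
jog_arm --series '[[[0, 0, 0, 0, -0.001, -0.006, 0], [0, 0, 0, 0, 0, -0.005, 0], [0, 0, 0, 0, 0, -0.003, 0], [0, 0, 0, 0, 0, -0.002, 0], [0, 0, 0, 0, 0, -0.001, 0], [0, 0, 0, 0, 0, 0, 0], [0, 0, 0, 0, 0, 0, 0]]]'

```text
time: 17.65
position: [0.4491, -0.0515, 0.1065]
eef_rot: [[0.923, 0.385, 0.0], [0.385, -0.923, -0.0], [0.0, 0.0, -1.0]]
contact_force: [-0.8, -0.8, -1.5]
opening: 0.0345
gripper_force: 60.1
```

Emit:
jog_arm --series '[[[0, 0, 0, 0, 0, -0.001, 0], [0, 0, 0, 0, 0, -0.001, 0], [0, 0, 0, 0, 0, -0.001, 0], [0, 0, 0, 0, 0, -0.0005, 0], [0, 0, 0, 0, 0, 0, 0], [0, 0, 0, 0, 0, 0, 0]]]'

```text
time: 18.25
position: [0.449, -0.0514, 0.103]
eef_rot: [[0.923, 0.385, 0.0], [0.385, -0.923, -0.0], [0.0, 0.0, -1.0]]
contact_force: [-0.3, 1.1, 0.6]
opening: 0.0348
gripper_force: 60.4
```

Contact force went from about -2 to +0.6 N, so the bottle is standing on the pad. Next I'll release and lift.

Emit:
jog_arm --series '[[[0, 0, 0, 0, 0, -0.0005, 0], [0, 0, 0, 0, 0, 0, 0.6], [0, 0, 0, 0, 0, 0, 1], [0, 0, 0, 0, 0, 0, 1], [0, 0, 0, 0, 0, 0, 1], [0, 0, 0, 0, 0, 0, 1], [0, 0, 0, 0, 0, 0, 1], [0, 0, 0, 0, 0, 0, 1], [0, 0, 0, 0, 0, 0, 1]]]'

```text
time: 19.15
position: [0.449, -0.0515, 0.1023]
eef_rot: [[0.923, 0.385, 0.0], [0.385, -0.923, -0.0], [0.0, 0.0, -1.0]]
contact_force: [-0.1, 0.3, 0.1]
opening: 0.0855
gripper_force: 0.0
```

Emit:
jog_arm --series '[[[0, 0, 0, 0, 0, 0.01, 1], [0, 0, 0, 0, 0, 0.02, 1], [0, 0, 0, 0, 0, 0.02, 1], [0, 0, 0, 0, 0, 0.02, 1], [0, 0, 0, 0, 0, 0.02, 1], [0, 0, 0, 0, 0, 0.02, 1], [0, 0, 0, 0, 0, 0.02, 1], [0, 0, 0, 0, 0, 0, 1], [0, 0, 0, 0, 0, 0, 1], [0, 0, 0, 0, 0, 0, 1]]]'

```text
time: 20.15
position: [0.4484, -0.0513, 0.2316]
eef_rot: [[0.923, 0.385, -0.001], [0.385, -0.923, 0.0], [-0.001, -0.001, -1.0]]
contact_force: [0.3, 1.1, 0.4]
opening: 0.0853
gripper_force: 0.0
```

Run:
```python
from h import *
s=read_state();print(s["time"],s["position"],s["opening"],s["contact_force"])
b=capture("side");save("f",cv2.resize(b[180:330,140:310],(680,600)))
```

```text
20.15 [ 0.44838222 -0.05129005  0.23159777] 0.08529919875113348 [0.26706395 1.06711197 0.39102709]
```

View pics/f.png

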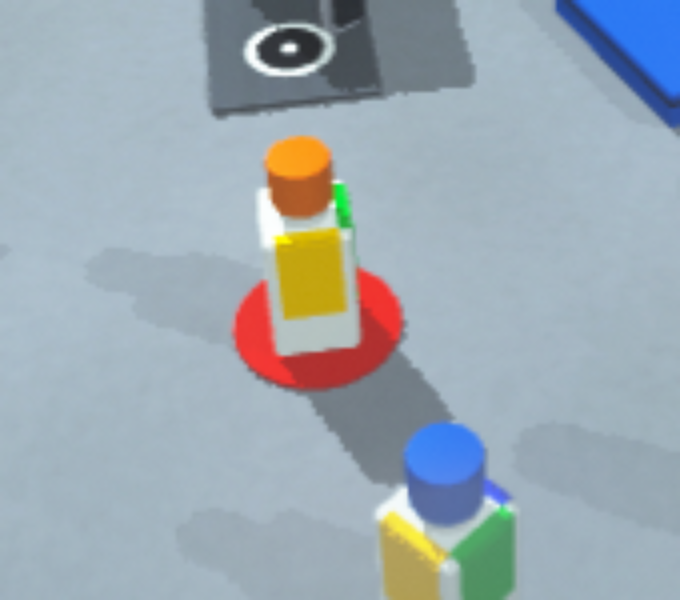

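The bottle stands upright in the middle of the red pad (cap at (299,175), pad centre near (318,327)), and the gripper is clear of it.

```bash
python3 -c "
from workcell import hand_in
print(hand_in())"
```

```text
the job is handed in; nothing more can be done
None
```

The job is handed in, with no verdict returned: I held the yellow, green and blue labels towards the window for over a second each, then set the orange-capped bottle upright in the middle of the red pad and left the blue-capped bottle untouched.

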